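Turn over the tested core's status flag

TASK

The taller of the two concrete cores has been tested: on the stand that carries it, push the status flag right over its pivot with closed fingertips, gently, until it lies flat on the rest at the other side with its cross face up, then move clear. Do not grip or lift anything, and leave the other stand's flag, both cores and the loose steel pieces as they are.

Things in the scene. Friction and masses are not known exactly. Their poses are not given: they have to be found in the camera images.
- stand_a: fixed aluminium base plate 190 mm along x, 10 mm thick, from -50 to +185 mm along y. Origin: underside, straight below the pivot; x along the flag's swing, y along its pivot, z up. Seat with its core at x 0, y +140 mm. Two rest pillars at x -75 and +75 mm, y 0, 14 mm thick, 82 mm high, hold the flat flag at either end of its swing
- stand_a_pivot (a point): middle of stand_a's flag pivot axis, 85 mm above the stand's origin, fixed; the axis runs along y between two steel posts (16 mm along x, 36 to 44 mm either side in y, tops 96 mm above the stand's origin)
- flag_a (a joint): turn of stand_a's flag, rad, end stops 0 and pi: 0 = flat, blade on the -x rest pillar, ring face up; pi/2 = blade straight up; pi = flat on the +x rest pillar, cross face up. Starts at 0 to 0.3. Stiff hinge (friction about 0.07 N m): the flag stays where it is left. Light plastic, hard stops: never press with over 30 N
- flag_a_tip (a point): middle of the free edge of stand_a's flag's blade, 95 mm from the pivot, at mid-thickness; moves with the flag. The flag is one flat plate 6 mm thick; its blade is a white square 60 x 60 mm, 35 to 95 mm from the pivot, with a raised black ring on one face and a diagonal cross on the other, on a grey neck 36 mm wide
- flag_a_tail (a point): middle of the end of stand_a's flag's grey tail, 55 mm from the pivot on the side opposite the blade, in line with it; tail 36 mm wide, 6 mm thick; moves with the flag. Pressing the tail down raises the blade; it clears the base plate all the way round
- stand_b: fixed aluminium base plate 190 mm along x, 10 mm thick, from -185 to +50 mm along y. Origin: underside, straight below the pivot; x along the flag's swing, y along its pivot, z up. Seat with its core at x 0, y -140 mm. Two rest pillars at x -75 and +75 mm, y 0, 14 mm thick, 82 mm high, hold the flat flag at either end of its swing
- stand_b_pivot (a point): middle of stand_b's flag pivot axis, 85 mm above the stand's origin, fixed; the axis runs along y between two steel posts (16 mm along x, 36 to 44 mm either side in y, tops 96 mm above the stand's origin)
- flag_b (a joint): turn of stand_b's flag, rad, end stops 0 and pi: 0 = flat, blade on the -x rest pillar, ring face up; pi/2 = blade straight up; pi = flat on the +x rest pillar, cross face up. Starts at 0 to 0.3. Stiff hinge (friction about 0.07 N m): the flag stays where it is left. Light plastic, hard stops: never press with over 30 N
- flag_b_tip (a point): middle of the free edge of stand_b's flag's blade, 95 mm from the pivot, at mid-thickness; moves with the flag. The flag is one flat plate 6 mm thick; its blade is a white square 60 x 60 mm, 35 to 95 mm from the pivot, with a raised black ring on one face and a diagonal cross on the other, on a grey neck 36 mm wide
- flag_b_tail (a point): middle of the end of stand_b's flag's grey tail, 55 mm from the pivot on the side opposite the blade, in line with it; tail 36 mm wide, 6 mm thick; moves with the flag. Pressing the tail down raises the blade; it clears the base plate all the way round
- core_tall: the tall concrete core, a grey cylinder 60 mm in diameter and 200 mm high, standing loose on the seat of one of the two stands (which one varies). Origin: centre of its underside
- core_short: the short concrete core, a grey cylinder 60 mm in diameter and 100 mm high, standing loose on the seat of the other stand. Origin: centre of its underside
- disc: bystander: loose steel calibration disc, 44 mm in diameter, 25 mm high, lying on the mat between the stands. Origin: centre of its underside
- gauge: bystander: loose steel gauge block 60 x 30 x 12 mm lying on the mat between the stands. Origin: centre of its underside
There are look-alikes about, which are no part of the job. Leave any orange or purple look-alike of the core_short alone.

How it is judged (in metres and radians):
At the end, for the whole second after the job is handed in: The flag on the tall core's stand is turned over to within 0.12 rad of flat on its other side and at rest; the other flag's free edge is within 15 mm of where it was; both cores stand upright and they and the loose steel pieces are within 15 mm of their starting places (((horizontal distance between core_tall and stand_a below 0.17 m and value of joint flag_a above 3.02 rad and velocity of joint flag_a between -0.1 and 0.1 rad/s and distance of flag_b_tip from where it was at the start of the episode below 0.015 m) or (horizontal distance between core_tall and stand_b below 0.17 m and value of joint flag_b above 3.02 rad and velocity of joint flag_b between -0.1 and 0.1 rad/s and distance of flag_a_tip from where it was at the start of the episode below 0.015 m)) and distance of each of core_tall, core_short, disc, gauge from where it was at the start of the episode below 0.015 m and angle between each of core_tall, core_short's own z axis and vertical below 0.1 rad); the robot touches nothing.
It fails at once if the flag of the short core's stand was moved (its free edge by more than 15 mm) ((horizontal distance between core_tall and stand_a below 0.17 m and distance of flag_b_tip from where it was at the start of the episode above 0.015 m) or (horizontal distance between core_tall and stand_b below 0.17 m and distance of flag_a_tip from where it was at the start of the episode above 0.015 m)).
It fails at once if a core, the disc or the gauge block was pushed, lifted or carried (moved more than 15 mm) (distance of any of core_tall, core_short, disc, gauge from where it was at the start of the episode above 0.015 m).
It fails at once if a flag was gripped or forced (more than 35 N from the fingers) (contact force between the fingers and flag_a above 35 N or contact force between the fingers and flag_b above 35 N).
It also fails if it takes over 51 s, if anything falls off the work surface, if the arm or the gripper's body presses on something with over 40 N, if the wrist force passes 120 N, or if a joint passes its speed limit or range.

ROBOT

A 7-joint arm with a two-finger parallel gripper is mounted at the origin on the work surface. World frame = base frame: x ahead of the robot, y to its left, z up, the work surface at z = 0. Lengths are in m, angles in degrees, forces in N, time in s.
With the tool pointing down it reaches from about 0.425 to 0.95 m from the base axis. Payload 4.7 kg.
Tool frame: the origin (TCP) lies at the very end of the fingers, on their centre line; the grasp point (between the pads) lies 19 mm behind it; z points along the fingers, y is the line along which they close (so a half turn about z gives the same grasp; the last joint's range is limited). The gripper opens to 87 mm and grips with 3 to 60 N. Pads are 19 mm wide; open, the fingers measure 117 mm over their backs; the gripper's body (75 mm by 190 mm) begins 51 mm behind the grasp point.
Start: joints at [-68.749, 26.849, -2.785, 87.806, 1.381, 65.374, -4.715], TCP at [0.263, 0.622, 0.198] pointing down, gripper open.
Joint ranges: [-148.3, 148.3], [-19.14, 114.17], [-79.39, 73.82], [5.75, 140.21], [-59.74, 239.74], [12.07, 113.84], [-152.46, 152.46]. Speed limits (degrees/s): [147.25, 147.25, 180, 180, 180, 180, 180].

INTERFACE

Orientations are given as a 3x3 rotation matrix whose columns are the frame's x, y, z axes.
In Python, from cell import robot gives the robot as it stands.
- The arm moves only by the tool apply_moves, never from a script. Its argument "targets" is one flat list of numbers, 7 for each row, row after row: the turn, a rotation vector about the tool's x, y, z in units of 0.08 rad (1.0 is 0.08 rad), then the shift along the tool's x, y, z in units of 0.04 m (1.0 is 0.04 m), then the finger opening in mm, from 0 to 87. In form: [wx, wy, wz, x, y, z, fingers, wx, wy, wz, x, y, z, fingers, ...]. A call has 1 to 5 rows; each row shifts and turns the commanded pose from where the row before left it, along the tool's axes as they then stand; what a row does not reach is not made up. A row lasts 1/12 s, in which the tool goes at most 41.7 mm and 7.16 degrees, less where a joint would pass 70% of its speed; a pose out of reach is approached as far as the arm can. A call with a number of a shift or a turn outside -1 to 1 is refused whole. A call with a gripper value outside its range is refused whole. The fingers move at their own pace and stop on an object; "newtons" is the grip in N (left out, the last holds). Time passes only in rows, so rows that do not move let the fingers close. It gives the time, the measured TCP pose, the force, the opening and the grip force at its end, in the units of the state.
- robot.get_state(): the state, without advancing time (a new reading comes with each control period).
- robot.grab_frame(name): name is "scene" or "top" or "wrist"; returns the picture (420x560x3 uint8, red, green, blue); there is no depth.
- robot.get_calibration(name): a dict with "K" (3x3 intrinsics, pixels), "world_from_camera" (4x4, takes a point from camera to world coordinates). Camera axes: x right, y down, z forward; pixel columns grow to the right and rows downward; lengths in m; the calibration is good to about 2 mm. A picture is of the moment at which its call begins: read the wrist's pose just before it. get_calibration takes no time and is no camera call; for the wrist camera it gives the pose at the moment of the call.
- robot.finish_job(): hands the job in; it is judged then, once.
The state is a dict: "time_s": time; "joint_pos": joint angles; "qvel": joint speeds; "tau": joint torques, N m; "position": TCP position; "orientation": TCP orientation; "wrist_force": force on the tool from outside, world axes, zero at the start; "ft_torque": the same for the moment, N m; "width": opening from 0.0 (shut) to 1.0 (fully open); "grasp_force": force on a finger pad.
Only numpy, scipy, OpenCV 4.12 (cv2) and the standard library are available. Lean on these libraries where they do the work, as an engineer would, in place of code of your own. Each camera call takes 0.05 s, during which the arm holds its last target. There are 200 camera calls.

## Working session

There is one attempt and no reset: what is moved stays moved. The work goes in short steps, Python scripts to look and compute and a tool call to move; the robot and the scene stay as the last step left them, time stands still between calls to the robot, and variables do not carry over. Pictures are saved under pics/ and viewed, at most 10 in all, crops included, and the job is handed in when it is done.

Besides the shell and the picture viewer there is one more tool, called after "Emit:" as name(argument=value, ...) on one line, values as JSON. apply_moves: Moves the arm, as the interface text tells. Its arguments: {"type":"object","properties":{"targets":{"type":"array","items":{"type":"number"}},"newtons":{"type":"number"}},"required":["targets"]}

```bash
mkdir -p pics
python3 - <<'E'
from cell import robot
import cv2,numpy as np
s=robot.get_state();print(s['time_s'],s['position'],s['orientation'],s['width'])
for n in('scene','top'):
    im=robot.grab_frame(n);cv2.imwrite(f'pics/{n}1.png',im[:,:,::-1])
    c=robot.get_calibration(n);print(n,np.round(c['K'],1).tolist(),np.round(c['world_from_camera'],3).tolist())
E
```

```text
0.0 [0.26247285 0.62120007 0.19660047] [[-9.21192192e-01  3.89107380e-01 -6.26137756e-04]
 [ 3.89107865e-01  9.21190451e-01 -1.79524643e-03]
 [-1.21751514e-04 -1.89740212e-03 -9.99998193e-01]] 0.998121252653851
scene [[492.2, 0.0, 281.5], [0.0, 492.2, 215.2], [0.0, 0.0, 1.0]] [[-0.833, 0.412, -0.37, 1.038], [0.553, 0.597, -0.581, 0.626], [-0.018, -0.688, -0.725, 0.971], [0.0, 0.0, 0.0, 1.0]]
top [[421.0, 0.0, 276.5], [0.0, 421.0, 209.3], [0.0, 0.0, 1.0]] [[-0.021, -0.986, 0.167, 0.414], [-1.0, 0.021, 0.003, -0.107], [-0.006, -0.167, -0.986, 1.122], [0.0, 0.0, 0.0, 1.0]]
```

View pics/scene1.png

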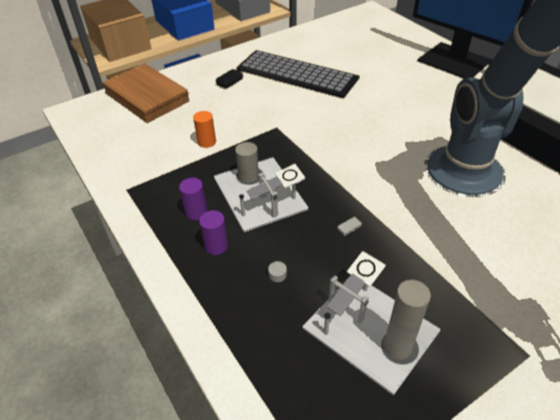

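View pics/top1.png

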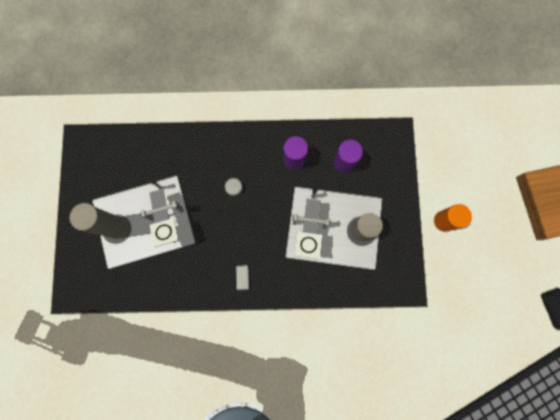

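The top image shows the tall grey core at (85,217) on the left stand, with its flag blade (ring up) at (163,232). The short grey core is at (369,226) on the right stand, with its flag at (309,245). Things I could mistake for them are the right stand's flag (309,245), the purple cylinders (295,150) and (349,153), and the orange one (459,216). By the description I choose the left stand, which is stand_a because its core is on the +y side. I'll check that in a close crop.

Run:
```python
import cv2
a=cv2.imread('pics/top1.png')[160:285,60:220];cv2.imwrite('pics/c1.png',cv2.resize(a,None,fx=4.8,fy=4.8,interpolation=cv2.INTER_CUBIC))
a=cv2.imread('pics/scene1.png')[240:395,290:450];cv2.imwrite('pics/c2.png',cv2.resize(a,None,fx=3.8,fy=3.8,interpolation=cv2.INTER_CUBIC))
```

```text
(no output)
```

View pics/c1.png

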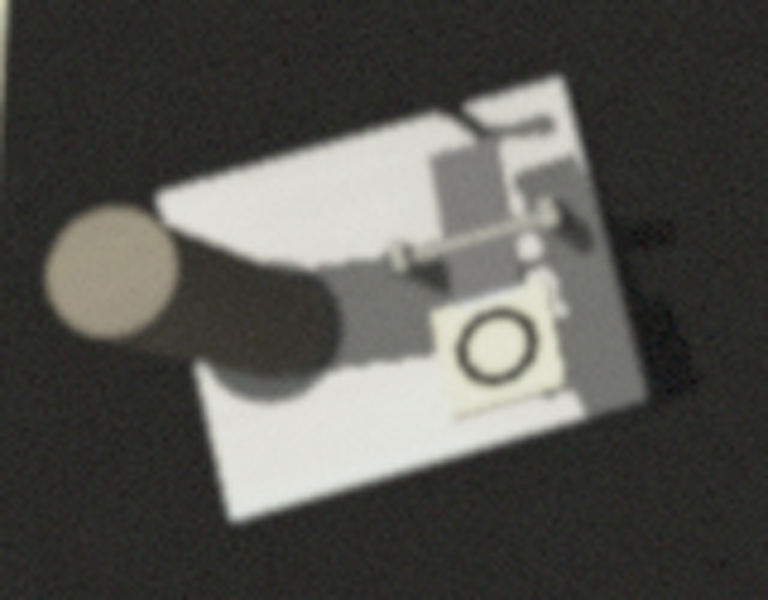

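View pics/c2.png

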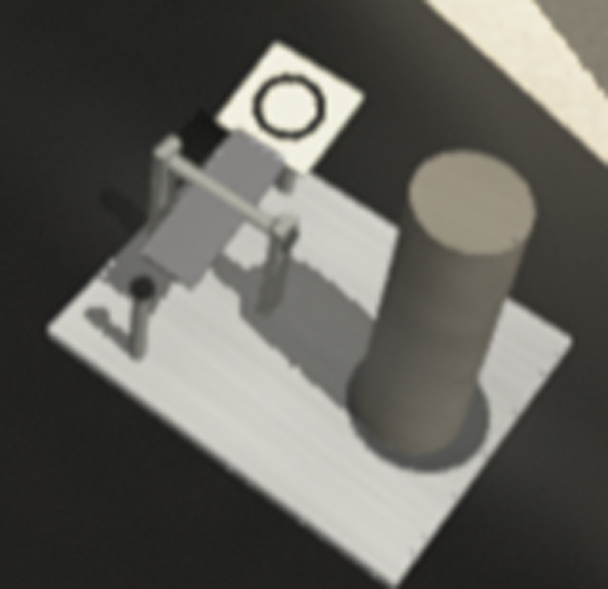

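The crops confirm the choice: the tall core stands on the left stand, the blade has its ring face up on the robot's side, and the grey tail is on the far side. Next I'll fit the stand pose from the plate corners and post tops, and the flag angle from the blade corners.

```bash
cat > h.py <<'E'
import numpy as np
from cell import robot
from scipy.optimize import least_squares
def proj(n,P):
    c=robot.get_calibration(n);T=np.linalg.inv(c['world_from_camera']);p=np.asarray(P)@T[:3,:3].T+T[:3,3];q=p@np.array(c['K']).T
    return q[:,:2]/q[:,2:]
def toW(st,L):
    x,y,a=st;R=np.array([[np.cos(a),-np.sin(a),0],[np.sin(a),np.cos(a),0],[0,0,1]]);return np.asarray(L)@R.T+[x,y,0]
E
python3 - <<'E'
from h import *
uv=lambda L:(np.array(L)+.5)/4.8-.5+[60,160]
uc=lambda L:(np.array(L)+.5)/3.8-.5+[290,240]
A=uv([(158,195),(562,77),(647,400),(232,522),(400,250),(548,208)])
LA=np.array([(95,185,10),(95,-50,10),(-95,-50,10),(-95,185,10),(0,40,96),(0,-40,96)])/1e3
B=uc([(395,587),(48,328),(572,342)]);LB=LA[[0,1,3]]
f=lambda s:np.r_[(proj('top',toW(s,LA))-A).ravel(),(proj('scene',toW(s,LB))-B).ravel()]
r=least_squares(f,[.5,.4,.2]);print(r.x,np.degrees(r.x[2]),np.round(r.fun,1))
np.save('st.npy',r.x)
F=uv([(433,312),(545,280),(567,390),(452,417)]);G=uc([(278,40),(365,97),(307,175)])
def fl(t):
    P=lambda rr,w:(-rr*np.cos(t)-.003*-np.sin(t),w,.085+rr*np.sin(t)+.003*np.cos(t))
    return [P(.035,.03),P(.035,-.03),P(.095,-.03),P(.095,.03)]
g=lambda t:np.r_[(proj('top',toW(r.x,fl(t[0])))-F).ravel(),(proj('scene',toW(r.x,[fl(t[0])[i] for i in(2,3,0)]))-G).ravel()]
q=least_squares(g,[.1]);print('theta',q.x,np.round(q.fun,1))
print('tip',toW(r.x,[(-.095*np.cos(q.x[0]),0,.085+.095*np.sin(q.x[0]))]),'tail',toW(r.x,[(.055*np.cos(q.x[0]),0,.085-.055*np.sin(q.x[0]))]))
E
```

```text
[0.59549412 0.18844798 0.27174077] 15.569599380180017 [-0.3  0.1 -0.2  0.1  0.  -0.4 -0.   0.  -0.4  1.5  0.   1.1 -0.7 -0.
 -0.8  1.  -0.6 -0. ]
theta [0.27180433] [-0.3  0.  -0.1 -0.3 -0.3 -1.4 -0.6  0.1 -1.3  1.7 -1.3  0.4 -1.8  1. ]
tip [[0.50733979 0.16388526 0.11050465]] tail [[0.64653084 0.2026685  0.07023415]]
```

Stand_a is at (0.595, 0.188) with yaw 15.6°, and the flag is at about 0.27 rad. My plan is to raise the tool and turn it so that tool x = −stand x and tool y = stand y. I'll then press the tail down from above with closed fingers, and finish by pushing the blade over from the −x side.

Emit:
apply_moves(targets=[0,0,-1,0,0,-0.4,0,0,0,-1,0,0,-0.4,0,0,0,-1,0,0,-0.4,0,0,0,-1,0,0,-0.4,0,0,0,-1,0,0,-0.4,0])

```text
time_s: 0.52
position: [0.2626, 0.6214, 0.2778]
orientation: [[-1.0, -0.004, -0.0], [-0.004, 1.0, -0.001], [0.0, -0.001, -1.0]]
wrist_force: [-0.3, 0.4, 0.1]
width: 0.703
grasp_force: 0.0
```

Emit:
apply_moves(targets=[0,0,-1,0,0,-0.4,0,0,0,-1,0,0,-0.4,0,0,0,-1,0,0,-0.2,0,0,0,-0.4,0,0,0,0,0,0,0,0,0,0,0])

```text
time_s: 0.93
position: [0.2627, 0.6218, 0.3179]
orientation: [[-0.963, -0.269, 0.0], [-0.269, 0.963, 0.0], [-0.0, 0.0, -1.0]]
wrist_force: [-0.5, -0.4, -0.3]
width: 0.323
grasp_force: 0.0
```

```bash
cat >> h.py <<'E'
def loc():
    s=robot.get_state();x,y,a=np.load('st.npy');R=toW((0,0,a),np.eye(3)).T
    p=R.T@(s['position']-np.array([x,y,0]));O=R.T@s['orientation']
    print('t',round(s['time_s'],2),'local',np.round(p*1e3,1),'O',np.round(O,3).tolist(),'F',np.round(R.T@s['wrist_force'],1),'w',round(s['width'],3),'J',np.round(s['joint_pos'],0))
E
python3 -c "from h import *;loc()"
```

```text
t 0.93 local [-204.2  506.8  317.9] O [[-1.0, -0.001, 0.0], [-0.001, 1.0, 0.0], [-0.0, 0.0, -1.0]] F [-0.6 -0.2 -0.3] w 0.323 J [-64.  23. -10.  78.   4.  79.  32.]
```

Emit:
apply_moves(targets=[0,0,0,-0.41,-0.86,0,0,0,0,0,-0.41,-0.86,0,0,0,0,0,-0.41,-0.86,0,0,0,0,0,-0.41,-0.86,0,0,0,0,0,-0.41,-0.86,0,0])

```text
time_s: 1.35
position: [0.3886, 0.4763, 0.3168]
orientation: [[-0.963, -0.268, -0.001], [-0.268, 0.963, -0.001], [0.001, -0.001, -1.0]]
wrist_force: [1.5, 0.6, -0.7]
width: 0.018
grasp_force: 0.0
```

Emit:
apply_moves(targets=[0,0,0,-0.41,-0.86,0,0,0,0,0,-0.41,-0.86,0,0,0,0,0,-0.41,-0.86,0,0,0,0,0,-0.41,-0.86,0,0,0,0,0,-0.41,-0.86,0,0])

```text
time_s: 1.77
position: [0.5137, 0.3327, 0.3169]
orientation: [[-0.963, -0.268, -0.001], [-0.268, 0.963, -0.001], [0.001, -0.0, -1.0]]
wrist_force: [1.1, -0.1, -0.2]
width: 0.007
grasp_force: 0.0
```

Emit:
apply_moves(targets=[0,0,0,-0.41,-0.86,0,0,0,0,0,-0.41,-0.86,0,0,0,0,0,-0.41,-0.86,0,0,0,0,0,-0.41,-0.86,0,0,0,0,0,-0.41,-0.86,0,0])

```text
time_s: 2.18
position: [0.6389, 0.1892, 0.3168]
orientation: [[-0.963, -0.268, -0.001], [-0.268, 0.963, -0.0], [0.002, -0.0, -1.0]]
wrist_force: [0.1, 0.6, 0.9]
width: 0.007
grasp_force: 0.0
```

```bash
python3 -c "
from h import *;loc()
import cv2
a=cv2.imwrite('pics/w1.png',robot.grab_frame('wrist')[:,:,::-1])
c=robot.get_calibration('wrist');x,y,al=np.load('st.npy');print(toW((0,0,-al),np.array(c['world_from_camera'])[:3,3]-[x,y,0]))
print(proj('wrist',toW((x,y,al),[(0,40,96),(0,-40,96),(0,0,85),(0,0,85)]and np.array([(0,40,96),(0,-40,96),(0,0,85)])/1e3)))"
```

```text
t 2.18 local [ 42.  -10.9 316.8] O [[-1.0, 0.001, -0.002], [0.001, 1.0, -0.0], [0.002, -0.0, -1.0]] F [0.2 0.6 0.9] w 0.007 J [-22.  22.   3.  80.  -1.  78.  86.]
[-0.02177401 -0.0186071   0.50299403]
[[337.07578536 128.45715787]
 [262.05264818 129.47254455]
 [299.05989305 128.42455829]]
```

View pics/w1.png

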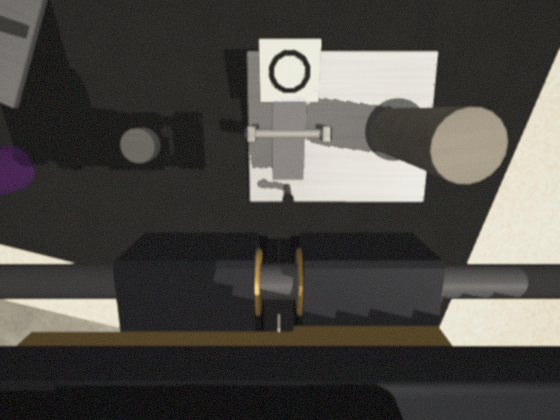

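The wrist view shows stand_a's posts at (251,133) and (327,133). They are offset from the prediction in the way arm lag would cause. The grey tail points down towards (288,178) and the tall core is at (468,145). I'll go down over the tail.

Emit:
apply_moves(targets=[0,0,0,0,0,1,0,0,0,0,0,0,1,0,0,0,0,0,0,1,0,0,0,0,0,0,1,0,0,0,0,0,0,1,0])

```text
time_s: 2.65
position: [0.6375, 0.1908, 0.1153]
orientation: [[-0.963, -0.268, -0.001], [-0.268, 0.963, -0.0], [0.001, 0.0, -1.0]]
wrist_force: [0.6, -0.6, -0.6]
width: 0.004
grasp_force: 0.0
```

```bash
python3 -c "
from h import *;loc()"
```

```text
t 2.65 local [ 41.1  -9.  115.3] O [[-1.0, 0.001, -0.001], [0.001, 1.0, 0.0], [0.001, 0.0, -1.0]] F [ 0.4 -0.7 -0.6] w 0.004 J [-22.  30.   2.  94.  -1.  56.  86.]
```

Emit:
apply_moves(targets=[0,0,0,0,0,0.5,0,0,0,0,0,0,0.3,0,0,0,0,0,0,0.15,0,0,0,0,0,0,0.15,0,0,0,0,0,0,0.15,0])

```text
time_s: 3.07
position: [0.6397, 0.1914, 0.0688]
orientation: [[-0.963, -0.269, 0.003], [-0.269, 0.963, 0.001], [-0.003, 0.0, -1.0]]
wrist_force: [-0.3, -0.5, 0.1]
width: 0.002
grasp_force: 0.0
```

Emit:
apply_moves(targets=[0,0,0,0.03,0,0.12,0,0,0,0,0.03,0,0.12,0,0,0,0,0.03,0,0.12,0,0,0,0,0.03,0,0.1,0,0,0,0,0,0,0,0])

```text
time_s: 3.48
position: [0.6338, 0.1898, 0.0492]
orientation: [[-0.963, -0.269, 0.001], [-0.269, 0.963, 0.0], [-0.001, 0.0, -1.0]]
wrist_force: [1.2, 0.0, 0.9]
width: 0.009
grasp_force: 0.7
```

```bash
python3 -c "
from h import *;loc()
import cv2
im=robot.grab_frame('scene')[220:400,270:450,::-1];cv2.imwrite('pics/s2.png',cv2.resize(im,None,fx=3.3,fy=3.3))"
```

```text
t 3.48 local [37.2 -9.  49.2] O [[-1.0, -0.0, 0.001], [-0.0, 1.0, 0.0], [-0.001, 0.0, -1.0]] F [ 1.2 -0.3  0.9] w 0.009 J [-21.  34.   2.  97.  -1.  49.  86.]
```

View pics/s2.png

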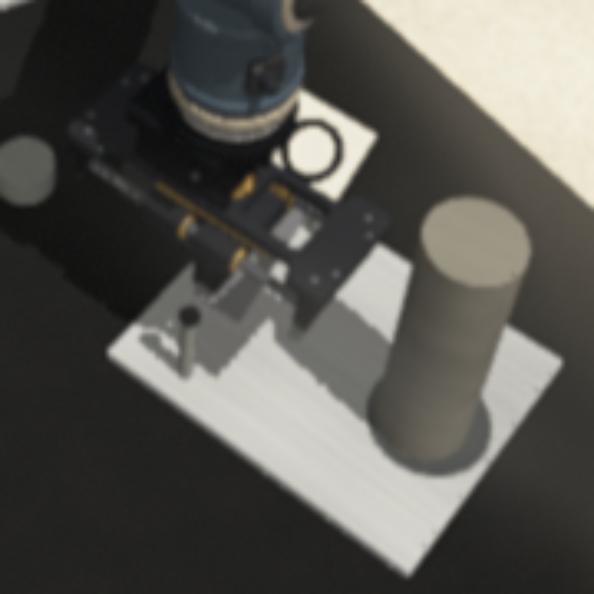

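```bash
python3 -c "
from h import *
st=np.load('st.npy')
for t in (.2,.3,.4,.6,.8,1.): print(t,proj('scene',toW(st,[(-.065*np.cos(t)+.003*np.sin(t),0,.085+.065*np.sin(t)+.003*np.cos(t)),(.055*np.cos(t),0.,.085-.055*np.sin(t)),(-.095*np.cos(t),.03,.085+.095*np.sin(t))])).round(0).tolist())
print(proj('scene',toW(st,[(.037,-.009,.049)])))"
```

```text
0.2 [[365.0, 270.0], [332.0, 311.0], [384.0, 268.0]]
0.3 [[365.0, 269.0], [333.0, 312.0], [384.0, 266.0]]
0.4 [[365.0, 268.0], [333.0, 313.0], [384.0, 264.0]]
0.6 [[363.0, 266.0], [334.0, 314.0], [383.0, 262.0]]
0.8 [[361.0, 266.0], [336.0, 314.0], [381.0, 261.0]]
1.0 [[359.0, 267.0], [338.0, 313.0], [377.0, 262.0]]
[[333.13229769 310.34109421]]
```

The view is looking nearly along the swing, so it gives a rough angle only. The blade corner at (377,135) in the crop suggests the flag has risen to about 0.6–0.8 rad. I'll press a little further.

Emit:
apply_moves(targets=[0,0,0,0.05,0,0.1,0,0,0,0,0.05,0,0.1,0,0,0,0,0.05,0,0,0,0,0,0,0.05,0,0,0,0,0,0,0,0,0,0])

```text
time_s: 3.95
position: [0.6264, 0.1877, 0.0413]
orientation: [[-0.963, -0.269, 0.001], [-0.269, 0.963, 0.0], [-0.001, 0.0, -1.0]]
wrist_force: [3.3, 0.4, 0.1]
width: 0.004
grasp_force: 1.2
```

```bash
python3 -c "
from h import *;loc()
import cv2
im=robot.grab_frame('wrist')[:,:,::-1];cv2.imwrite('pics/w2.png',im)
st=np.load('st.npy')
for t in (.5,.7,.9,1.1): print(t,proj('wrist',toW(st,[(-.095*np.cos(t),.03,.085+.095*np.sin(t)),(-.095*np.cos(t),-.03,.085+.095*np.sin(t))])).round(0).tolist())"
```

```text
t 3.95 local [29.6 -9.1 41.3] O [[-1.0, -0.0, 0.001], [-0.0, 1.0, 0.0], [-0.001, 0.0, -1.0]] F [ 3.3 -0.5  0.1] w 0.004 J [-22.  34.   2.  99.  -1.  47.  86.]
0.5 [[450.0, -108.0], [179.0, -108.0]]
0.7 [[480.0, -88.0], [162.0, -88.0]]
0.9 [[512.0, -32.0], [144.0, -32.0]]
1.1 [[537.0, 65.0], [129.0, 65.0]]
```

View pics/w2.png

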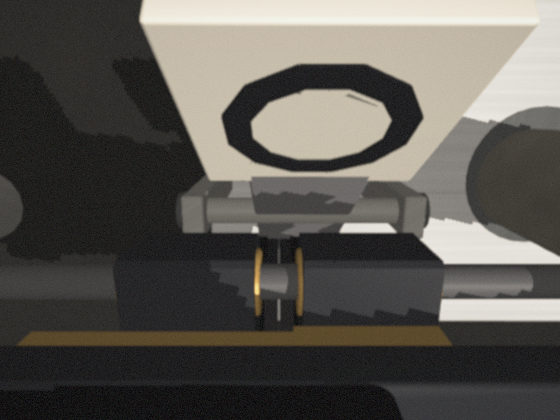

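The wrist view shows the blade's free edge at row 20, which puts the flag at about 1.03 rad. Next I'll back off, rise, and cross to the −x side of the blade.

Emit:
apply_moves(targets=[0,0,0,-0.5,0,0,0,0,0,0,0,0,-1,0,0,0,0,0,0,-1,0,0,0,0,0,0,-1,0,0,0,0,0,0,-1,0])

```text
time_s: 4.42
position: [0.6436, 0.1923, 0.2018]
orientation: [[-0.963, -0.269, -0.004], [-0.269, 0.963, -0.001], [0.005, -0.0, -1.0]]
wrist_force: [1.5, 0.1, 0.1]
width: 0.005
grasp_force: 0.0
```

Emit:
apply_moves(targets=[0,0,0,0,0,-1,0,0,0,0,0,0,-1,0,0,0,0,0.85,0.1,0,0,0,0,0,0.85,0.1,0,0,0,0,0,0.85,0,0,0])

```text
time_s: 4.83
position: [0.5424, 0.1735, 0.281]
orientation: [[-0.963, -0.27, -0.002], [-0.27, 0.963, -0.0], [0.002, 0.001, -1.0]]
wrist_force: [-0.4, 0.1, 0.6]
width: 0.001
grasp_force: 0.0
```

Emit:
apply_moves(targets=[0,0,0,0.85,0,0,0,0,0,0,0,0,0,0,0,0,0,0,0,1,0,0,0,0,0,0,1,0,0,0,0,0,0,0.8,0])

```text
time_s: 5.25
position: [0.5104, 0.1633, 0.1671]
orientation: [[-0.963, -0.269, -0.003], [-0.269, 0.963, -0.001], [0.003, -0.0, -1.0]]
wrist_force: [0.8, 0.1, 0.3]
width: 0.004
grasp_force: 0.0
```

```bash
python3 -c "
from h import *;loc()"
```

```text
t 5.25 local [-88.7  -1.4 167.1] O [[-1.0, -0.0, -0.003], [-0.0, 1.0, -0.0], [0.003, -0.0, -1.0]] F [ 0.8 -0.1  0.3] w 0.004 J [-23.  16.   1. 109.  -0.  56.  84.]
```

Emit:
apply_moves(targets=[0,0,0,-0.2,0,0.6,0,0,0,0,-0.4,0,0,0,0,0,0,-0.2,0,0,0,0,0,0,-0.2,0,0,0,0,0,0,-0.2,0,0,0])

```text
time_s: 5.67
position: [0.5589, 0.1771, 0.1458]
orientation: [[-0.963, -0.269, -0.0], [-0.269, 0.963, 0.0], [0.0, 0.0, -1.0]]
wrist_force: [-0.3, -0.2, 0.8]
width: 0.001
grasp_force: 0.6
```

Emit:
apply_moves(targets=[0,0,0,-0.2,0,0,0,0,0,0,-0.2,0,0,0,0,0,0,-0.2,0,0,0,0,0,0,-0.2,0,0,0,0,0,0,-0.2,0,0,0])

```text
time_s: 6.08
position: [0.5976, 0.1879, 0.1453]
orientation: [[-0.963, -0.269, -0.0], [-0.269, 0.963, 0.0], [0.0, 0.0, -1.0]]
wrist_force: [-0.6, -0.4, -0.4]
width: 0.01
grasp_force: 0.4
```

```bash
python3 -c "
from h import *;loc()"
```

```text
t 6.08 local [  1.8  -1.1 145.3] O [[-1.0, -0.001, -0.0], [-0.001, 1.0, 0.0], [0.0, 0.0, -1.0]] F [-0.7 -0.3 -0.4] w 0.01 J [-23.  25.   2.  98.  -1.  57.  85.]
```

Emit:
apply_moves(targets=[0,0,0,-0.2,0,0.03,0,0,0,0,-0.2,0,0.03,0,0,0,0,-0.2,0,0.03,0,0,0,0,-0.2,0,0.03,0,0,0,0,-0.2,0,0.03,0])

```text
time_s: 6.5
position: [0.6362, 0.1986, 0.1389]
orientation: [[-0.963, -0.269, -0.0], [-0.269, 0.963, 0.0], [0.0, 0.0, -1.0]]
wrist_force: [-0.8, -0.6, 0.6]
width: 0.005
grasp_force: 0.3
```

Emit:
apply_moves(targets=[0,0,0,-0.15,0,0.19,0,0,0,0,-0.15,0,0.19,0,0,0,0,-0.1,0,0.2,0,0,0,0,-0.1,0,0.2,0,0,0,0,-0.05,0,0.15,0])

```text
time_s: 6.92
position: [0.6568, 0.2044, 0.1006]
orientation: [[-0.963, -0.269, -0.001], [-0.269, 0.963, -0.0], [0.001, -0.0, -1.0]]
wrist_force: [0.3, -0.5, -0.2]
width: 0.005
grasp_force: 0.4
```

```bash
python3 -c "
from h import *;loc()"
```

```text
t 6.92 local [ 63.3  -1.1 100.6] O [[-1.0, -0.0, -0.001], [-0.0, 1.0, -0.0], [0.001, -0.0, -1.0]] F [ 0.2 -0.5 -0.2] w 0.005 J [-22.  33.   2.  91.  -1.  56.  86.]
```

Now down slowly, 2 mm per row, watching the force.

Emit:
apply_moves(targets=[0,0,0,0,0,0.06,0,0,0,0,0,0,0.06,0,0,0,0,0,0,0.06,0,0,0,0,0,0,0.05,0,0,0,0,0,0,0,0])

```text
time_s: 7.33
position: [0.6564, 0.2043, 0.0927]
orientation: [[-0.963, -0.269, -0.0], [-0.269, 0.963, 0.0], [0.0, 0.0, -1.0]]
wrist_force: [0.5, 0.1, 0.8]
width: 0.003
grasp_force: 0.1
```

Emit:
apply_moves(targets=[0,0,0,0,0,0.025,0,0,0,0,0,0,0.025,0,0,0,0,0,0,0,0])

```text
time_s: 7.58
position: [0.6567, 0.2044, 0.0909]
orientation: [[-0.963, -0.269, 0.0], [-0.269, 0.963, 0.0], [-0.0, 0.0, -1.0]]
wrist_force: [-0.1, -0.0, 0.6]
width: 0.002
grasp_force: 0.3
```

Emit:
apply_moves(targets=[0,0,0,0,0,0.025,0,0,0,0,0,0,0.025,0,0,0,0,0,0,0,0])

```text
time_s: 7.83
position: [0.6566, 0.2044, 0.0887]
orientation: [[-0.963, -0.269, -0.0], [-0.269, 0.963, 0.0], [0.0, 0.0, -1.0]]
wrist_force: [1.1, -0.2, 0.7]
width: 0.005
grasp_force: 0.3
```

Emit:
apply_moves(targets=[0,0,0,0,0,0.025,0,0,0,0,0,0,0,0])

```text
time_s: 8.0
position: [0.6566, 0.2043, 0.0876]
orientation: [[-0.963, -0.269, -0.0], [-0.269, 0.963, -0.0], [0.0, 0.0, -1.0]]
wrist_force: [-0.1, -0.0, 0.6]
width: 0.004
grasp_force: 0.3
```

Emit:
apply_moves(targets=[0,0,0,0,0,0.02,0,0,0,0,0,0,0,0])

```text
time_s: 8.17
position: [0.6566, 0.2044, 0.0869]
orientation: [[-0.963, -0.269, -0.0], [-0.269, 0.963, 0.0], [0.0, 0.0, -1.0]]
wrist_force: [0.3, -0.4, 1.0]
width: 0.012
grasp_force: 0.3
```

Emit:
apply_moves(targets=[0,0,0,0,0,0.015,0,0,0,0,0,0,0,0])

```text
time_s: 8.33
position: [0.6566, 0.2043, 0.0863]
orientation: [[-0.963, -0.269, -0.0], [-0.269, 0.963, 0.0], [0.0, 0.0, -1.0]]
wrist_force: [0.3, 0.3, 1.2]
width: 0.006
grasp_force: 0.3
```

Emit:
apply_moves(targets=[0,0,0,0,0,0.015,0,0,0,0,0,0,0,0])

```text
time_s: 8.5
position: [0.6566, 0.2043, 0.0858]
orientation: [[-0.963, -0.269, -0.0], [-0.269, 0.963, 0.0], [0.0, 0.0, -1.0]]
wrist_force: [0.3, 0.1, 0.3]
width: 0.005
grasp_force: 0.3
```

Emit:
apply_moves(targets=[0,0,0,0,0,0.015,0,0,0,0,0,0,0,0])

```text
time_s: 8.67
position: [0.6566, 0.2043, 0.0851]
orientation: [[-0.963, -0.269, -0.0], [-0.269, 0.963, 0.0], [0.0, 0.0, -1.0]]
wrist_force: [-0.3, 0.6, 1.1]
width: 0.006
grasp_force: 0.3
```

There's no firm stop yet. I'll rise and look.

Emit:
apply_moves(targets=[0,0,0,0,0,-0.5,0,0,0,0,0,0,-1,0,0,0,0,0,0,-1,0,0,0,0,0,0,-1,0,0,0,0,0,0,-1,0])

```text
time_s: 9.08
position: [0.656, 0.2041, 0.2668]
orientation: [[-0.963, -0.269, -0.001], [-0.269, 0.963, -0.0], [0.001, 0.0, -1.0]]
wrist_force: [0.9, -0.6, -0.8]
width: 0.001
grasp_force: 0.0
```

Emit:
apply_moves(targets=[0,0,0,0,0,-1,0,0,0,0,0,0,0,0,0,0,0,0,0,0,0])

```text
time_s: 9.33
position: [0.6578, 0.2047, 0.3085]
orientation: [[-0.963, -0.269, 0.006], [-0.269, 0.963, 0.002], [-0.006, 0.001, -1.0]]
wrist_force: [-0.0, -0.1, -1.0]
width: 0.003
grasp_force: 0.0
```

```bash
python3 -c "
from h import *;loc()
import cv2
im=robot.grab_frame('wrist')[:,:,::-1];cv2.imwrite('pics/w3.png',im)
st=np.load('st.npy')
print(proj('wrist',toW(st,np.array([(0,40,96),(0,-40,96)])/1e3)).round(0).tolist())
for t in (2.7,2.9,3.02,3.14): print(t,proj('wrist',toW(st,[(-.095*np.cos(t),y,.085+.095*np.sin(t)) for y in(.03,-.03)])).round(0).tolist())"
```

```text
t 9.33 local [ 64.3  -1.1 308.5] O [[-1.0, -0.0, 0.006], [-0.0, 1.0, 0.001], [-0.006, 0.001, -1.0]] F [-0.1 -0.1 -1. ] w 0.003 J [-23.  24.   3.  77.  -1.  78.  86.]
[[318.0, 111.0], [240.0, 111.0]]
2.7 [[308.0, 199.0], [249.0, 199.0]]
2.9 [[307.0, 201.0], [250.0, 201.0]]
3.02 [[306.0, 201.0], [251.0, 201.0]]
3.14 [[305.0, 199.0], [252.0, 199.0]]
```

View pics/w3.png

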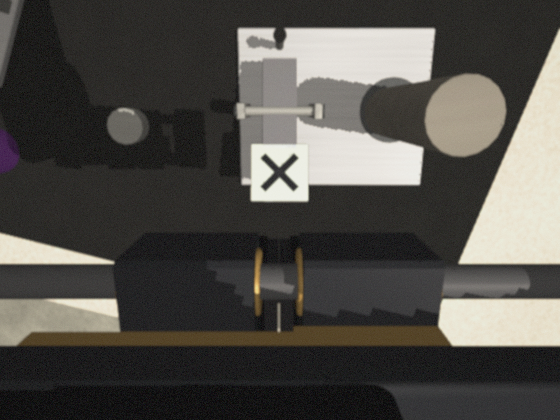

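The wrist view shows the blade on the +x side with its cross face up, free edge at row 200 (columns 251–309). I haven't felt the stop, so I'll press again nearer the edge until the force rises.

Emit:
apply_moves(targets=[0,0,0,-0.35,0,0.9,0,0,0,0,0,0,1,0,0,0,0,0,0,1,0,0,0,0,0,0,1,0,0,0,0,0,0,1,0])

```text
time_s: 9.8
position: [0.668, 0.2074, 0.1049]
orientation: [[-0.963, -0.269, -0.004], [-0.269, 0.963, -0.001], [0.004, -0.0, -1.0]]
wrist_force: [0.9, -0.8, -0.0]
width: 0.008
grasp_force: 0.0
```

Emit:
apply_moves(targets=[0,0,0,0,0,0.3,0,0,0,0,0,0,0.15,0,0,0,0,0,0,0.08,0,0,0,0,0,0,0,0])

```text
time_s: 10.13
position: [0.6711, 0.2084, 0.0891]
orientation: [[-0.963, -0.269, 0.002], [-0.269, 0.963, 0.001], [-0.002, 0.0, -1.0]]
wrist_force: [-0.1, -0.9, 0.8]
width: 0.004
grasp_force: 0.0
```

Emit:
apply_moves(targets=[0,0,0,0,0,0.03,0,0,0,0,0,0,0,0])

```text
time_s: 10.3
position: [0.6715, 0.2086, 0.0891]
orientation: [[-0.963, -0.269, 0.004], [-0.269, 0.963, 0.001], [-0.004, 0.0, -1.0]]
wrist_force: [-0.3, 1.1, 1.3]
width: 0.005
grasp_force: 0.0
```

Emit:
apply_moves(targets=[0,0,0,0,0,0.05,0,0,0,0,0,0,0.05,0,0,0,0,0,0,0,0])

```text
time_s: 10.55
position: [0.6704, 0.2082, 0.0832]
orientation: [[-0.963, -0.269, 0.001], [-0.269, 0.963, 0.0], [-0.001, 0.0, -1.0]]
wrist_force: [0.3, -0.6, 0.1]
width: 0.006
grasp_force: 0.3
```

Emit:
apply_moves(targets=[0,0,0,0,0,0.025,0,0,0,0,0,0,0,0])

```text
time_s: 10.72
position: [0.6702, 0.2081, 0.0819]
orientation: [[-0.963, -0.269, 0.0], [-0.269, 0.963, 0.0], [-0.0, 0.0, -1.0]]
wrist_force: [-0.1, -0.0, 1.2]
width: 0.004
grasp_force: 0.3
```

Emit:
apply_moves(targets=[0,0,0,0,0,0.025,0,0,0,0,0,0,0,0])

```text
time_s: 10.88
position: [0.6701, 0.2081, 0.0807]
orientation: [[-0.963, -0.269, -0.0], [-0.269, 0.963, 0.0], [0.0, 0.0, -1.0]]
wrist_force: [0.3, -0.3, 0.6]
width: 0.003
grasp_force: 0.3
```

Emit:
apply_moves(targets=[0,0,0,0,0,0.025,0,0,0,0,0,0,0,0])

```text
time_s: 11.05
position: [0.67, 0.2081, 0.0796]
orientation: [[-0.963, -0.269, -0.0], [-0.269, 0.963, -0.0], [0.0, 0.0, -1.0]]
wrist_force: [-0.3, -0.3, 1.2]
width: 0.006
grasp_force: 0.3
```

Emit:
apply_moves(targets=[0,0,0,0,0,0.025,0,0,0,0,0,0,0,0])

```text
time_s: 11.22
position: [0.67, 0.2081, 0.0786]
orientation: [[-0.963, -0.269, -0.0], [-0.269, 0.963, -0.0], [0.0, 0.0, -1.0]]
wrist_force: [0.2, 0.2, 0.2]
width: 0.008
grasp_force: 0.2
```

Emit:
apply_moves(targets=[0,0,0,0,0,0.025,0,0,0,0,0,0,0,0])

```text
time_s: 11.38
position: [0.6701, 0.2081, 0.0777]
orientation: [[-0.963, -0.269, -0.0], [-0.269, 0.963, 0.0], [0.0, 0.0, -1.0]]
wrist_force: [0.8, -0.2, 1.0]
width: 0.004
grasp_force: 0.2
```

Emit:
apply_moves(targets=[0,0,0,0,0,0.025,0,0,0,0,0,0,0,0])

```text
time_s: 11.55
position: [0.67, 0.2081, 0.0766]
orientation: [[-0.963, -0.269, -0.0], [-0.269, 0.963, 0.0], [0.0, 0.0, -1.0]]
wrist_force: [-0.7, -0.9, 0.8]
width: 0.008
grasp_force: 0.2
```

```bash
python3 -c "
from h import *;loc()
import cv2
im=robot.grab_frame('scene')[:,:,::-1];cv2.imwrite('pics/s3.png',cv2.resize(im[235:365,290:420],None,fx=4.6,fy=4.6,interpolation=cv2.INTER_CUBIC))
st=np.load('st.npy')
for t in (2.8,2.9,3.02,3.14): print(t,((proj('scene',toW(st,[(-.095*np.cos(t),y,.085+.095*np.sin(t)) for y in(.03,-.03)]+[(.055*np.cos(t),y,.085-.055*np.sin(t)) for y in(.018,-.018)]))-[290,235])*4.6).round(0).tolist())"
```

```text
t 11.55 local [77.1 -1.1 76.6] O [[-1.0, -0.001, -0.0], [-0.001, 1.0, 0.0], [0.0, 0.0, -1.0]] F [-0.9 -0.7  0.8] w 0.008 J [-22.  35.   2.  90.  -1.  54.  86.]
2.8 [[207.0, 390.0], [98.0, 314.0], [356.0, 237.0], [295.0, 198.0]]
2.9 [[202.0, 406.0], [94.0, 330.0], [359.0, 228.0], [297.0, 189.0]]
3.02 [[198.0, 422.0], [90.0, 346.0], [362.0, 219.0], [300.0, 180.0]]
3.14 [[195.0, 437.0], [89.0, 361.0], [364.0, 210.0], [302.0, 171.0]]
```

View pics/s3.png

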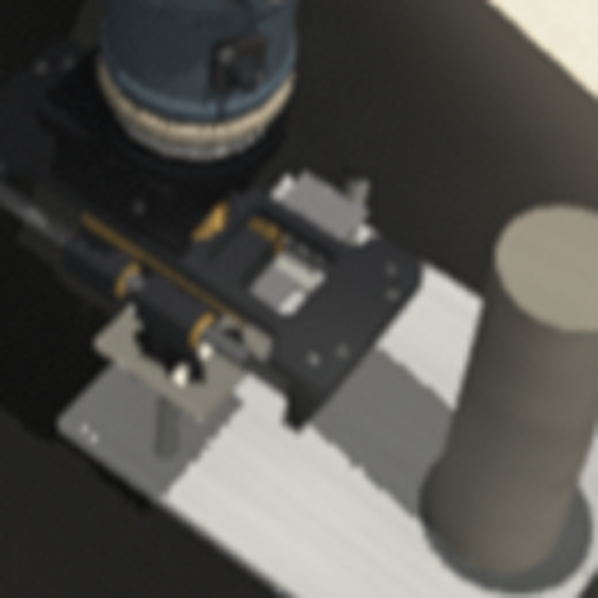

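The blade corners at (205,417) and (95,342) in the crop give about 3.0 rad, so the flag is nearly down. The real finger ends seem to sit about 19 mm above the reported TCP, so I'll keep pressing until the stop.

Emit:
apply_moves(targets=[0,0,0,0,0,0.04,0,0,0,0,0,0,0.04,0,0,0,0,0,0,0,0])

```text
time_s: 11.85
position: [0.67, 0.2081, 0.0732]
orientation: [[-0.963, -0.269, -0.0], [-0.269, 0.963, -0.0], [0.0, 0.0, -1.0]]
wrist_force: [0.2, -0.5, -0.2]
width: 0.002
grasp_force: 0.1
```

Emit:
apply_moves(targets=[0,0,0,0,0,0.03,0,0,0,0,0,0,0,0])

```text
time_s: 12.02
position: [0.67, 0.2081, 0.0722]
orientation: [[-0.963, -0.269, -0.0], [-0.269, 0.963, -0.0], [0.0, 0.0, -1.0]]
wrist_force: [-0.4, 0.3, 0.8]
width: 0.003
grasp_force: 0.1
```

Emit:
apply_moves(targets=[0,0,0,0,0,0.025,0,0,0,0,0,0,0,0])

```text
time_s: 12.18
position: [0.6701, 0.2081, 0.0713]
orientation: [[-0.963, -0.269, -0.0], [-0.269, 0.963, 0.0], [0.0, 0.0, -1.0]]
wrist_force: [-0.3, -0.0, 1.1]
width: 0.004
grasp_force: 0.1
```

Emit:
apply_moves(targets=[0,0,0,0,0,0.025,0,0,0,0,0,0,0,0])

```text
time_s: 12.35
position: [0.6701, 0.2081, 0.0703]
orientation: [[-0.963, -0.269, -0.0], [-0.269, 0.963, 0.0], [0.0, 0.0, -1.0]]
wrist_force: [0.5, -0.3, -0.0]
width: 0.005
grasp_force: 0.1
```

Emit:
apply_moves(targets=[0,0,0,0,0,0.025,0,0,0,0,0,0,0,0])

```text
time_s: 12.52
position: [0.6701, 0.2081, 0.0693]
orientation: [[-0.963, -0.269, -0.0], [-0.269, 0.963, 0.0], [-0.0, 0.0, -1.0]]
wrist_force: [-0.4, -0.2, -0.2]
width: 0.005
grasp_force: 0.1
```

Emit:
apply_moves(targets=[0,0,0,0,0,0.02,0,0,0,0,0,0,0,0])

```text
time_s: 12.68
position: [0.6702, 0.2082, 0.0685]
orientation: [[-0.963, -0.269, 0.0], [-0.269, 0.963, 0.0], [-0.0, 0.0, -1.0]]
wrist_force: [-0.5, 0.7, 0.4]
width: 0.005
grasp_force: 0.1
```

Emit:
apply_moves(targets=[0,0,0,0,0,0.02,0,0,0,0,0,0,0,0])

```text
time_s: 12.85
position: [0.6701, 0.2081, 0.0677]
orientation: [[-0.963, -0.269, -0.0], [-0.269, 0.963, 0.0], [-0.0, 0.0, -1.0]]
wrist_force: [0.2, -1.2, 1.0]
width: 0.004
grasp_force: 0.1
```

Emit:
apply_moves(targets=[0,0,0,0,0,0.025,0,0,0,0,0,0,0,0])

```text
time_s: 13.02
position: [0.6701, 0.2081, 0.0667]
orientation: [[-0.963, -0.269, -0.0], [-0.269, 0.963, 0.0], [0.0, 0.0, -1.0]]
wrist_force: [0.1, -0.6, -0.4]
width: 0.006
grasp_force: 0.0
```

Emit:
apply_moves(targets=[0,0,0,0,0,0.025,0,0,0,0,0,0,0,0])

```text
time_s: 13.18
position: [0.6701, 0.2081, 0.0665]
orientation: [[-0.963, -0.269, -0.0], [-0.269, 0.963, 0.0], [0.0, 0.0, -1.0]]
wrist_force: [-2.2, -0.7, 3.2]
width: 0.006
grasp_force: 2.1
```

```bash
python3 -c "
from h import *;loc()
import cv2
im=robot.grab_frame('scene')[:,:,::-1];cv2.imwrite('pics/s4.png',cv2.resize(im[235:365,290:420],None,fx=4.6,fy=4.6,interpolation=cv2.INTER_CUBIC))
o=cv2.imread('pics/s3.png',0);n=cv2.imread('pics/s4.png',0)
for x in (105,110,205,210,215): print(x,o[310:470:6,x].tolist());print(x,n[310:470:6,x].tolist())"
```

```text
t 13.18 local [77.2 -1.1 66.5] O [[-1.0, -0.0, -0.0], [-0.0, 1.0, 0.0], [0.0, 0.0, -1.0]] F [-2.4 -0.1  3.2] w 0.006 J [-22.  36.   2.  91.  -1.  53.  86.]
105 [30, 25, 30, 72, 118, 132, 131, 107, 53, 33, 69, 102, 110, 110, 108, 108, 108, 108, 109, 109, 108, 105, 106, 109, 108, 91, 55]
105 [28, 27, 22, 20, 32, 67, 109, 132, 135, 121, 91, 96, 110, 110, 108, 108, 108, 109, 109, 108, 108, 109, 113, 110, 108, 91, 55]
110 [35, 35, 61, 108, 130, 129, 130, 122, 84, 69, 97, 110, 109, 109, 108, 108, 107, 108, 109, 109, 109, 107, 106, 108, 110, 104, 81]
110 [31, 28, 23, 30, 67, 106, 128, 133, 133, 131, 118, 107, 108, 109, 108, 107, 108, 108, 109, 109, 108, 107, 105, 107, 109, 104, 81]
205 [55, 96, 124, 112, 90, 100, 174, 213, 161, 110, 94, 89, 99, 123, 128, 126, 127, 122, 116, 109, 105, 112, 129, 154, 196, 202, 202]
205 [54, 56, 51, 85, 119, 109, 94, 94, 154, 205, 185, 134, 127, 123, 122, 132, 131, 132, 132, 127, 113, 107, 106, 105, 107, 134, 187]
210 [56, 96, 103, 91, 93, 91, 136, 170, 138, 126, 126, 126, 125, 126, 127, 126, 123, 114, 107, 105, 105, 126, 169, 181, 202, 202, 201]
210 [49, 59, 52, 69, 91, 86, 93, 93, 106, 133, 141, 133, 133, 132, 131, 132, 131, 131, 124, 112, 106, 105, 106, 113, 135, 164, 195]
215 [53, 65, 78, 86, 95, 90, 87, 105, 120, 126, 128, 128, 128, 126, 127, 124, 116, 107, 105, 107, 117, 151, 192, 201, 202, 201, 201]
215 [43, 56, 56, 51, 56, 61, 85, 95, 85, 91, 119, 131, 131, 131, 131, 131, 130, 126, 115, 107, 107, 105, 119, 155, 184, 199, 201]
```

View pics/s4.png

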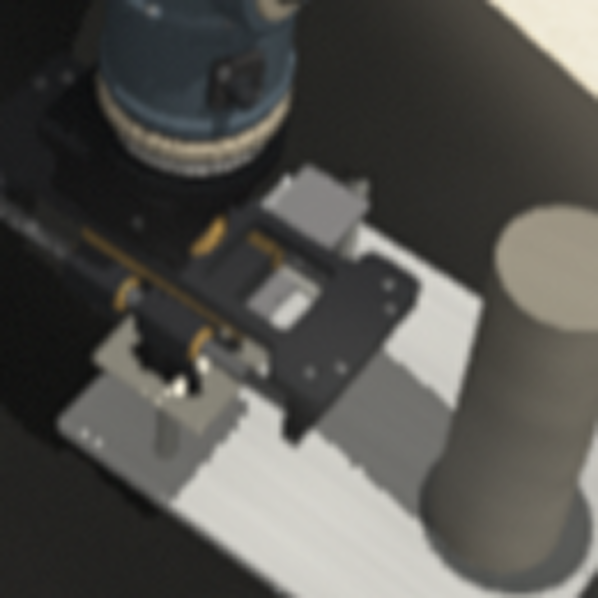

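I've reached the stop: the force jumped to about 3 N and the corners at (203,433) and (92,358) match flat. Now I'll move clear straight up.

Emit:
apply_moves(targets=[0,0,0,0,0,-0.3,0,0,0,0,0,0,-1,0,0,0,0,0,0,-1,0,0,0,0,0,0,-1,0,0,0,0,0,0,-1,0])

```text
time_s: 13.65
position: [0.6698, 0.208, 0.2402]
orientation: [[-0.963, -0.269, 0.0], [-0.269, 0.963, 0.0], [-0.0, 0.0, -1.0]]
wrist_force: [1.2, -0.4, 0.7]
width: 0.004
grasp_force: 0.0
```

Emit:
apply_moves(targets=[0,0,0,0,0,-1,0,0,0,0,0,0,-1,0,0,0,0,0,0,0,0,0,0,0,0,0,0,0,0,0,0,0,0,0,0])

```text
time_s: 14.07
position: [0.6697, 0.208, 0.3176]
orientation: [[-0.963, -0.269, -0.001], [-0.269, 0.963, -0.0], [0.001, 0.0, -1.0]]
wrist_force: [0.1, 0.7, -0.4]
width: 0.003
grasp_force: 0.0
```

```bash
python3 -c "
from h import *;loc()
print(robot.finish_job())"
```

```text
t 14.07 local [ 76.7  -1.1 317.6] O [[-1.0, -0.0, -0.001], [-0.0, 1.0, 0.0], [0.001, 0.0, -1.0]] F [ 0.3  0.6 -0.4] w 0.003 J [-23.  26.   3.  74.  -1.  80.  86.]
the job is handed in; nothing more can be done
None
```

I turned the flag on the tall core's stand (stand_a) over to its far stop, cross face up, moved the arm clear and handed the job in at about 14 s; I didn't get a verdict back or take a last picture after lifting off.

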